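Gather the stones in the lamp-side corner of the tray

TASK

I want to pick over the five loose stones in the lamplight: grip the wooden tray by its rim and tip it so that all of them slide together into its corner nearest the green lamp, that corner staying down on the bench or just above it. Finish while still holding the tray tilted in the gripper, the stones at rest, propped on nothing else. Spill no stone and leave everything else on the bench where it is.

Things in the scene. Friction and masses are not known exactly. Their poses are not given: they have to be found in the camera images.
- tray: open wooden tray with white floor, on the bench: 170 mm along its x, 220 along y, 46 high; upright walls 10 mm thick, floor 6 mm; 0.2 to 0.45 kg. Origin: centre of its underside; z up, x away from the robot (yaw within 0.2 rad), y left. Any wall can be pinched from above, one finger inside; fingertips up to 24 mm below the rim clear the stones. Flat brass card frame outside on the near wall
- far_left_corner (a point): inner corner of the tray at floor level, far (+x) and left (+y): 75 mm along the tray's x and 100 mm along its y from the tray's origin, 6 mm above its underside; the outer corner is 10 mm further out along both
- far_right_corner (a point): the same on the far right: 75 mm along the tray's x and -100 mm along its y, 6 mm above the underside
- lamp: banker's lamp, green half-round glass shade, brass stem and round foot 136 mm across, fixed, 280 mm high; stands beyond the tray at its left or right, so the tray corner nearest it is always one of the two far corners. The 172 mm wide shade reaches 90 mm from the foot's centre towards the robot, lower edge 215 mm up. Origin: centre of the foot, on the bench
- bangle_stand: T-shaped stand with a grey bar and four bangles, 200 mm high, bar 160 mm wide, fixed, on the side where the lamp is not. Origin under its foot
- stone1: red polished cabochon lying loose in the tray: round, 26 mm across, 11 mm high, flat below, domed above, about 12 g. Origin at the centre of its underside. Slippery: the stones begin to slide on the tray's floor at a tilt of about 5 to 9 degrees and run well into a corner at 25 to 30 degrees
- stone2: dark green polished cabochon lying loose in the tray: round, 26 mm across, 11 mm high, flat below, domed above, about 12 g. Origin at the centre of its underside. Slippery: the stones begin to slide on the tray's floor at a tilt of about 5 to 9 degrees and run well into a corner at 25 to 30 degrees
- stone3: blue polished cabochon lying loose in the tray: round, 26 mm across, 11 mm high, flat below, domed above, about 12 g. Origin at the centre of its underside. Slippery: the stones begin to slide on the tray's floor at a tilt of about 5 to 9 degrees and run well into a corner at 25 to 30 degrees
- stone4: amber polished cabochon lying loose in the tray: round, 26 mm across, 11 mm high, flat below, domed above, about 12 g. Origin at the centre of its underside. Slippery: the stones begin to slide on the tray's floor at a tilt of about 5 to 9 degrees and run well into a corner at 25 to 30 degrees
- stone5: purple polished cabochon lying loose in the tray: round, 26 mm across, 11 mm high, flat below, domed above, about 12 g. Origin at the centre of its underside. Slippery: the stones begin to slide on the tray's floor at a tilt of about 5 to 9 degrees and run well into a corner at 25 to 30 degrees
- spectacles: red-framed spectacles lying open, about 140 x 125 mm, 40 mm high; loose, to be left where it is. Origin on its underside
- hammer: chasing hammer lying on its side, wooden handle, steel head, 265 mm long, 25 mm high; loose, to be left where it is. Origin on its underside
- pliers: flat-nose pliers with blue handles, 165 mm long, 15 mm high; loose, to be left where it is. Origin on its underside
- brass_pot: small open brass pot, 84 mm across, 75 mm high; loose, to be left where it is. Origin on its underside
- brush_glass: glass tumbler with brushes, 72 mm across, 160 mm high with the brushes; loose, to be left where it is. Origin on its underside
- bottle: black bottle with white cap, 54 mm across, 140 mm high; loose, to be left where it is. Origin on its underside
Mind the look-alikes: they are no part of the job. Several things have the shape of the bottle; the one meant has the colours described above.

How it is judged:
By the outcome, as a careful person would: the job done as asked, in the order asked, and still so for the second after the job is handed in, while the arm keeps its last pose, push and grip.
It also fails if it takes over 35 s, if anything falls off the work surface, if the arm or the gripper's body presses on something with over 40 N, if the wrist force passes 120 N, or if a joint passes its speed limit or range.

ROBOT

A 6-joint arm with a two-finger parallel gripper is mounted at the origin on the work surface. World frame = base frame: x ahead of the robot, y to its left, z up, the work surface at z = 0. Lengths are in m, angles in rad, forces in N, time in s.
With the tool pointing down it reaches from about 0.35 to 0.8 m from the base axis. Payload 7.3 kg.
Tool frame: the origin (TCP) lies between the finger pads; the fingertips stand 25 mm ahead of it and the grasp point (between the pads) lies 6 mm ahead of it (r.tip_extent is the distance from the TCP to the fingertips, in m); z points along the fingers, y is the line along which they close (so a half turn about z gives the same grasp; the last joint's range is limited). The gripper opens to 85 mm and grips with 20 to 120 N. Pads are 22 mm wide; open, the fingers measure 114 mm over their backs; the gripper's body (76 mm by 85 mm) begins 54 mm behind the grasp point. The pads swing forward as they close: fully open they stand 13 mm farther back than shut.
Start: joints at [-1.324, 0.342, 1.524, -0, 1.275, -0.146], TCP at [0.201, -0.485, 0.231] pointing down, gripper open.
Joint ranges: [-2.53, 2.53], [-0.77, 2.02], [0.04, 2.7], [-1, 4.14], [0.28, 2.66], [-3.11, 3.11]. Speed limits (rad/s): [2.57, 2.57, 3.14, 3.14, 3.14, 3.14].

INTERFACE

Orientations are given as a unit quaternion [x, y, z, w].
In Python, from workcell import r, command_gripper, optics gives the robot as it stands. The module is installed in compiled form; this text tells all that it offers. Calls block until the motion is done:
- r.reach(position, orientation): joint-space move of the TCP to a pose.
- r.move_straight(position, orientation=None, speed=0.15, max_force=None): straight line of the TCP; orientation=None keeps the orientation; speed is the mean speed in m/s. With max_force (N) it stops when the force on the tool has changed by that much, and returns True; else False.
- r.movej(angles): joint-space move.
- command_gripper(opening, force=None): finger opening in m; force is the grip in N (None keeps the last); returns when the fingers have stopped.
- r.hold(seconds).
- r.solve_ik(position, orientation): joint angles nearest the present ones, or None.
- r.read_state(): the state.
- optics.get_image(name): name is "scene" or "top" or "wrist"; returns (picture, depth): 420x560x3 uint8, red, green, blue; 420x560 float32, m along the optical axis (not along the pixel's ray), 0 where there is no reading.
- optics.camera_model(name): a dict with "K" (3x3 intrinsics, pixels), "R" (3x3) and "t" (3): a world point X has camera coordinates R X + t; the wrist camera has in their place "tool_from_camera" (4x4, takes a point from camera to tool coordinates, whose origin is the TCP and whose axes are the flange's). Camera axes: x right, y down, z forward; pixel columns grow to the right and rows downward; lengths in m; the calibration is good to about 2 mm. The wrist camera is an equidistant fisheye: a pixel r from the principal point sees the ray r / f radians off the axis. A picture is of the moment at which its call begins: read the wrist's pose just before it. camera_model takes no time and is no camera call.
A pose or a line that the arm cannot do raises r.PlanningError and nothing moves.
- r.finish_job(): hands the job in; it is judged then, once.
The state is a dict: "time_s": time; "joint_positions": joint angles; "dq": joint speeds; "tau": joint torques, N m; "eef_pos": TCP position; "eef_rot": TCP orientation; "contact_force": force on the tool from outside, world axes, zero at the start; "torque": the same for the moment, N m; "grip_width": finger opening in m; "grip_force": force on a finger pad.
Only numpy, scipy, OpenCV 4.12 (cv2) and the standard library are available. Lean on these libraries where they do the work, as an engineer would, in place of code of your own. Each camera call takes 0.05 s, during which the arm holds its last target. There are 200 camera calls.

## Working session

There is one attempt and no reset: what is moved stays moved. The work goes in short steps, each a Python script; the robot and the scene stay as the last script left them, time stands still between calls to the robot, and variables do not carry over. Pictures are saved under pics/ and viewed, at most 10 in all, crops included, and the job is handed in when it is done.

```bash
mkdir -p pics
python3 - <<'E'
from workcell import r, command_gripper, optics
import cv2, numpy as np
for n in ("scene","top"):
    im,d=optics.get_image(n); cv2.imwrite(f"pics/{n}0.png",im[:,:,::-1]); np.savez(f"{n}0.npz",im=im,d=d)
    m=optics.camera_model(n); print(n,{k:np.round(v,3).tolist() for k,v in m.items()}, (d>0).mean())
s=r.read_state(); print(s["time_s"],s["eef_pos"],s["eef_rot"])
print(optics.camera_model("wrist"))
E
```

```text
scene {'K': [[419.456, 0.0, 277.744], [0.0, 419.456, 210.113], [0.0, 0.0, 1.0]], 'R': [[-0.596, 0.803, 0.013], [0.607, 0.462, -0.646], [-0.525, -0.377, -0.763]], 't': [0.304, -0.266, 1.504]} 0.9959438775510204
top {'K': [[534.502, 0.0, 265.88], [0.0, 534.502, 202.307], [0.0, 0.0, 1.0]], 'R': [[0.009, -1.0, 0.008], [-0.984, -0.01, -0.177], [0.177, -0.007, -0.984]], 't': [-0.015, 0.537, 1.499]} 0.9961819727891157
0.1 [ 0.20089349 -0.48467403  0.23080114] [ 9.80774312e-01  1.95144288e-01 -2.97108445e-05 -6.75080681e-04]
{'K': array([[325.1922621 ,   0.        , 273.36276617],
       [  0.        , 325.1922621 , 206.9505745 ],
       [  0.        ,   0.        ,   1.        ]]), 'tool_from_camera': array([[ 5.16576916e-04, -9.57177866e-01, -2.89500029e-01,
         7.27239003e-02],
       [ 9.99999055e-01,  1.25667857e-04,  1.36887702e-03,
        -4.80613957e-04],
       [-1.27387794e-03, -2.89500462e-01,  9.57177026e-01,
        -1.43051210e-01],
       [ 0.00000000e+00,  0.00000000e+00,  0.00000000e+00,
         1.00000000e+00]])}
```

View pics/top0.png

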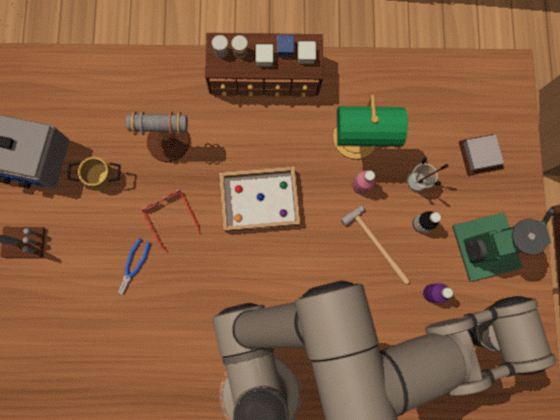

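View pics/scene0.png

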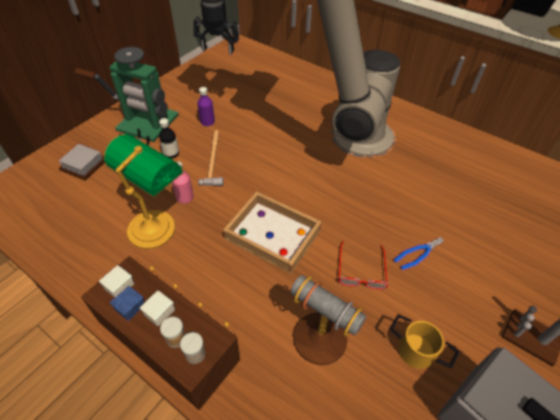

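The top view shows the tray at about (260,200), with stones at red (238,189), green (283,186), blue (261,197), amber (238,218) and purple (283,213). The green-shaded lamp is at (370,125), on the robot's right, so the target is the far right corner, at about (296,170). The green machine at (487,245) is not a banker's lamp. The bangle stand is at (165,125). Next I measure the tray in both views.

```bash
cat > h.py <<'E'
import cv2, numpy as np
from scipy.spatial.transform import Rotation as R
from workcell import r, command_gripper, optics
def world(n,d):
    m=optics.camera_model(n); v,u=np.mgrid[:420,:560]
    K=m["K"]; c=np.stack([(u-K[0,2])/K[0,0]*d,(v-K[1,2])/K[1,1]*d,d],-1)
    return (c-m["t"])@m["R"]
E
python3 - <<'E'
from h import *
for n in ("scene","top"):
    z=np.load(n+"0.npz"); P=world(n,z["d"]); im=z["im"]
    hsv=cv2.cvtColor(im,cv2.COLOR_RGB2HSV)
    # white floor blob
    w=((hsv[...,1]<60)&(hsv[...,2]>150)).astype(np.uint8)
    nl,lab,st,ce=cv2.connectedComponentsWithStats(w)
    b=[i for i in range(1,nl) if st[i,4]>600]
    for i in b: print(n,"white",st[i],ce[i].round(),np.median(P[lab==i],0).round(3))
    i=min(b,key=lambda i:np.linalg.norm(ce[i]-((260,200) if n=="top" else (270,230))))
    c=np.median(P[lab==i],0)
    near=np.linalg.norm(P[...,:2]-c[:2],axis=-1)<.17
    bench=near&(np.linalg.norm(P[...,:2]-c[:2],axis=-1)>.15)
    print("bench z",np.median(P[bench][:,2]))
    rim=P[near&(P[...,2]>.036)&(P[...,2]<.055)&(np.linalg.norm(P[...,:2]-c[:2],axis=-1)<.15)]
    rect=cv2.minAreaRect(rim[:,:2].astype(np.float32)); print(len(rim),np.median(rim[:,2]),rect,cv2.boxPoints(rect).round(3).tolist())
    for nm,lo,hi in (("green",60,85),):
        g=(hsv[...,0]>=lo)&(hsv[...,0]<=hi)&(hsv[...,1]>120)&(P[...,2]>.2)
        print("shade",np.median(P[g],0).round(3),P[g].min(0).round(3),P[g].max(0).round(3))
print(r.tip_extent)
E
```

```text
scene white [ 236  205   73   52 1781] [272. 230.] [ 0.538 -0.001  0.006]
scene white [140 292  42  46 984] [162. 314.] [0.953 0.021 0.166]
bench z 1.2277231440916914e-05
1084 0.04490231537637221 ((0.5503903031349182, 0.009535007178783417), (0.17466889321804047, 0.22203554213047028), 5.619964599609375) [[0.453000009059906, 0.11100000143051147], [0.4740000069141388, -0.10999999940395355], [0.6480000019073486, -0.09200000017881393], [0.6259999871253967, 0.1289999932050705]]
shade [ 0.726 -0.25   0.264] [ 0.378 -0.713  0.201] [1.132 0.446 0.972]
top white [468 135  35  33 811] [485. 151.] [ 0.699 -0.659  0.039]
top white [ 230  176   65   50 2517] [262. 200.] [0.549 0.001 0.004]
top white [ 312  292   41   65 1425] [332. 324.] [ 0.226 -0.105  0.752]
top white [ 331  357   36   63 1137] [350. 388.] [ 0.136 -0.131  0.75 ]
bench z -0.0025831723022421544
892 0.0431491823360005 ((0.5502674579620361, 0.011810816824436188), (0.17235900461673737, 0.21994079649448395), 5.615634441375732) [[0.45399999618530273, 0.11299999803304672], [0.4749999940395355, -0.10599999874830246], [0.6470000147819519, -0.08900000154972076], [0.625, 0.12999999523162842]]
shade [ 0.695 -0.273  0.268] [ 0.263 -0.647  0.202] [7.54e-01 1.00e-03 1.57e+00]
0.025
```

The two views agree: centre (0.550, 0.011), yaw 5.6°, rim 44–46 mm high, size 173×221 mm. I'll check that the tilt is reachable for a pinch on the left wall, then go above it and look from close by.

```bash
cat >> h.py <<'E'
C=np.array([.5503,.0107,0]); YAW=np.radians(5.6); Tz=R.from_euler('z',YAW)
G=np.array([-.03,.105,.046-.022+.025])   # TCP in tray frame, left wall
d=np.array([1,-1,0])/2**.5; AX=np.cross([0,0,1],d)
PIV=np.array([.085,-.11,0])
DOWN=R.from_quat([1,0,0,0])
def pose(deg,lift=0.,g=G,down=DOWN,C=C):
    t=R.from_rotvec(AX*np.radians(deg))
    p=C+Tz.apply(PIV+t.apply(np.asarray(g)-PIV))+[0,0,lift]
    return p,(Tz*t*down).as_quat()
E
python3 - <<'E'
from h import *
for g,nm,dn in ((G,'left',DOWN),(np.array([-.08,.07,.049]),'near',R.from_euler('z',90,degrees=True)*DOWN),(np.array([-.08,.07,.049]),'near-',R.from_euler('z',-90,degrees=True)*DOWN)):
  for a in (0,10,20,28,32):
    p,q=pose(a,.004,g,dn); s=r.solve_ik(p,q); print(nm,a,p.round(3),None if s is None else np.round(s,2))
E
```

```text
left 0 [0.51  0.112 0.053] [ 0.07  0.55  1.75 -0.    0.84  1.54]
left 10 [0.52  0.105 0.093] [-0.01  0.56  1.59  0.12  1.12  1.4 ]
left 20 [0.534 0.093 0.13 ] [-0.08  0.62  1.41  0.2   1.4   1.33]
left 28 [0.549 0.08  0.157] [-0.14  0.69  1.25  0.25  1.62  1.3 ]
left 32 [0.558 0.073 0.169] [-0.16  0.73  1.17  0.27  1.73  1.29]
near 0 [0.464 0.073 0.053] [-0.01  0.48  1.9  -0.    0.77 -0.11]
near 10 [0.473 0.065 0.095] [-0.09  0.49  1.74  0.11  1.07 -0.25]
near 20 [0.488 0.053 0.133] [-0.16  0.54  1.55  0.18  1.36 -0.32]
near 28 [0.504 0.04  0.162] [-0.21  0.61  1.39  0.22  1.58 -0.35]
near 32 [0.513 0.033 0.175] [-0.23  0.65  1.31  0.24  1.69 -0.36]
near- 0 [0.464 0.073 0.053] [-0.01  0.48  1.9  -0.    0.77  3.04]
near- 10 [0.473 0.065 0.095] [-0.09  0.49  1.74  0.11  1.07  2.89]
near- 20 [0.488 0.053 0.133] [-0.16  0.54  1.55  0.18  1.36  2.82]
near- 28 [0.504 0.04  0.162] [-0.21  0.61  1.39  0.22  1.58  2.79]
near- 32 [0.513 0.033 0.175] [-0.23  0.65  1.31  0.24  1.69  2.78]
```

Run:
```python
from h import *
s=r.read_state(); p0=s["eef_pos"]; 
r.move_straight(p0+[0,0,.07],speed=.25)
p,q=pose(0); p=p+[0,0,.17]
command_gripper(.04,60)
r.reach(p,q)
s=r.read_state(); T=np.eye(4); T[:3,:3]=R.from_quat(s["eef_rot"]).as_matrix(); T[:3,3]=s["eef_pos"]
im,dep=optics.get_image("wrist"); cv2.imwrite("pics/w1.png",im[:,:,::-1])
m=optics.camera_model("wrist"); K=m["K"]; v,u=np.mgrid[:420,:560]
x=(u-K[0,2])/K[0,0]; y=(v-K[1,2])/K[1,1]; th=np.hypot(x,y)+1e-9; k=np.tan(th)/th
c=np.stack([x*k*dep,y*k*dep,dep],-1); M=T@m["tool_from_camera"]; P=c@M[:3,:3].T+M[:3,3]
ok=(dep>0)&(th<1.2)
L=Tz.inv().apply((P[ok]-C).reshape(-1,3))
sel=(abs(L[:,0])<.1)&(abs(L[:,1])<.13)&(L[:,2]>.036)&(L[:,2]<.055)
A=L[sel]; lw=A[(A[:,1]>.08)&(abs(A[:,0])<.06)]
print("t",s["time_s"],s["grip_width"],sel.sum(),"rim z",np.median(A[:,2]),"ext",A.min(0),A.max(0))
print("left wall y",np.percentile(lw[:,1],[2,50,98]) if len(lw) else None, np.polyfit(lw[:,0],lw[:,1],1) if len(lw) else None)
```

```text
t 3.4417 0.04014854432210036 7324 rim z 0.04629347220999472 ext [-0.08469158 -0.11201804  0.03600268] [0.08572081 0.1093967  0.04982199]
left wall y [0.09942371 0.10432304 0.10926787] [-0.00256513  0.10438572]
```

View pics/w1.png

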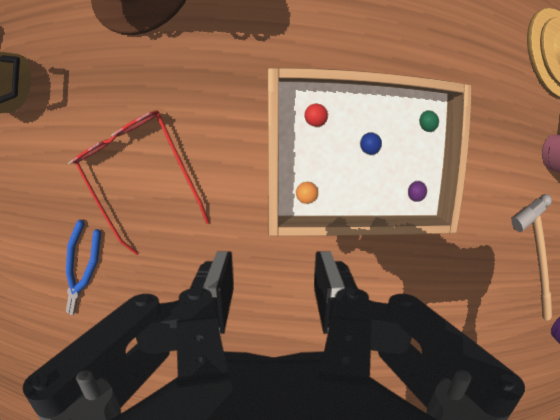

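The wrist view puts the rim at 46 mm and the left wall's middle at y=0.1044 in the tray frame, which matches. The wall is at pixel column ~274, and the spectacles at (208,220) are clear of it. I descend and pinch.

Run:
```python
from h import *
p,q=pose(0)
r.move_straight(p+[0,0,.04],q,speed=.15)
print("contact",r.move_straight(p,q,speed=.06,max_force=8))
command_gripper(0.0,90); s=r.read_state(); print("grip",s["grip_width"],s["grip_force"],s["contact_force"].round(1),s["eef_pos"]-p)
for a in (0,3,6,9,12):
    r.move_straight(*pose(a,.003),speed=.04)
s=r.read_state(); print(s["time_s"],s["grip_width"],s["grip_force"],s["contact_force"].round(1),s["torque"].round(2))
im,_=optics.get_image("scene"); cv2.imwrite("pics/s2.png",cv2.resize(im[150:320,170:400,::-1],None,fx=3,fy=3))
```

```text
contact False
grip -6.303752585849015e-05 0.0 [0.7 0.  0.4] [5.57636220e-05 1.91231287e-05 1.13130680e-04]
7.875 0.00010640750195985567 0.0 [ 0.3  0.5 -0.8] [-0.07 -0.1  -0.01]
```

View pics/s2.png

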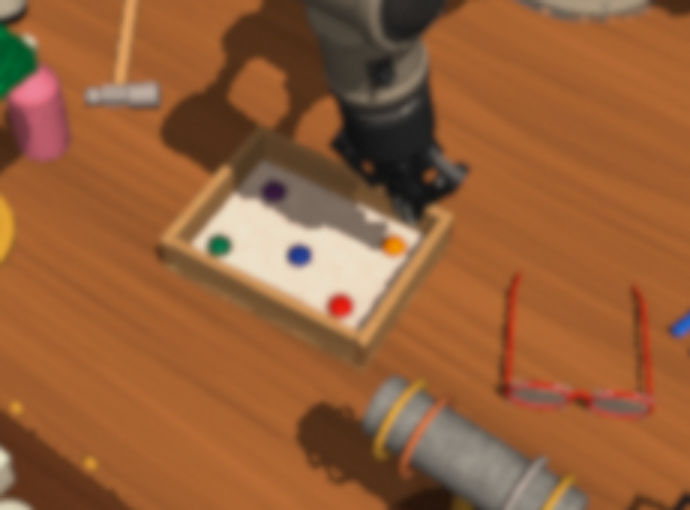

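The gripper closed to zero: the wall is not in the grip and the tray is still flat. I look again to find out why.

Run:
```python
from h import *
s=r.read_state(); print(s["time_s"],s["eef_pos"],R.from_quat(s["eef_rot"]).as_matrix().round(2).tolist(),s["grip_width"])
im,d=optics.get_image("scene"); P=world("scene",d); c=C[:2]
dd=np.linalg.norm(P[...,:2]-c,axis=-1)
rim=P[(P[...,2]>.040)&(P[...,2]<.050)&(dd<.15)]
print(cv2.minAreaRect(rim[:,:2].astype(np.float32)))
im,_=optics.get_image("wrist"); cv2.imwrite("pics/w3.png",im[:,:,::-1])
```

```text
7.925 [0.52152516 0.10271607 0.09906523] [[0.98, 0.09, -0.16], [0.11, -0.99, 0.13], [-0.15, -0.15, -0.98]] 0.00011510584066759567
((0.5512579083442688, 0.010219797492027283), (0.17339007556438446, 0.22169360518455505), 5.141798973083496)
```

View pics/w3.png

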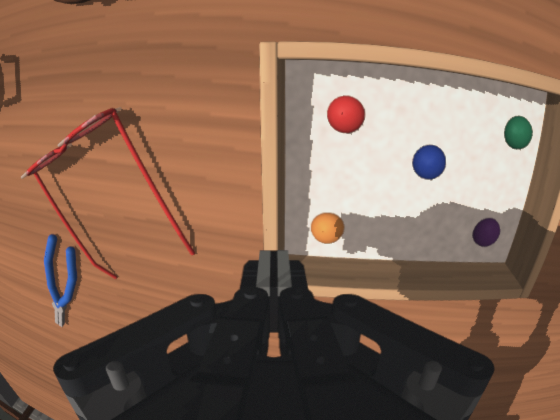

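The fingertips are on the wall line (273,255) but closed above it, and the tray has moved by about 1 mm at most. I'll redo the descent and watch the closing in stages.

Run:
```python
from h import *
p,q=pose(0)
r.move_straight(p+[0,0,.06],q,speed=.15)
command_gripper(.04,60)
r.move_straight(p,q,speed=.1,max_force=8)
s=r.read_state(); print(s["time_s"],s["eef_pos"]-p,s["grip_width"])
im,_=optics.get_image("wrist"); cv2.imwrite("pics/w4.png",im[:,:,::-1])
for w in (.02,.013,.008):
    command_gripper(w,60); s=r.read_state(); print(w,s["time_s"],s["grip_width"],s["grip_force"],s["contact_force"].round(1),(s["eef_pos"]-p).round(4))
```

```text
9.6 [3.58738275e-04 5.20607450e-05 3.56820292e-04] 0.03995815559445239
0.02 9.9833 0.019943348904721166 0.0 [ 1.6 -0.4  1. ] [ 0.0002 -0.      0.0003]
0.013 10.225 0.012950330709106027 0.0 [-1.2 -0.   0.3] [ 0. -0.  0.]
0.008 10.45 0.008112461462040792 0.0 [ 0.4 -0.5 -0.6] [-0. -0. -0.]
```

View pics/w4.png

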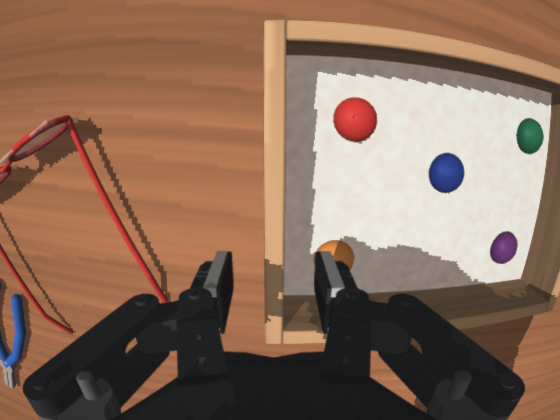

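The wall is centred between the pads (columns 230–320, wall 265–285), but it seems to lie at or below tip level. I'll measure the actual fingertip height from the wrist depth and the scene view.

Run:
```python
from h import *
s=r.read_state(); E=R.from_quat(s["eef_rot"]).as_matrix()
im,dep=optics.get_image("wrist")
m=optics.camera_model("wrist"); K=m["K"]; v,u=np.mgrid[:420,:560]
x=(u-K[0,2])/K[0,0]; y=(v-K[1,2])/K[1,1]; th=np.hypot(x,y)+1e-9; k=np.tan(th)/th
c=np.stack([x*k*dep,y*k*dep,dep],-1); M=m["tool_from_camera"]; P=c@M[:3,:3].T+M[:3,3]
for row in range(200,330,8): print(row,[ (P[row,cc]*1000).round().astype(int).tolist() for cc in (255,274,292)])
print(s["eef_pos"],s["grip_width"])
im,d=optics.get_image("scene"); cv2.imwrite("pics/s5.png",cv2.resize(im[170:290,220:380,::-1],None,fx=5,fy=5,interpolation=cv2.INTER_CUBIC))
```

```text
200 [[19, -11, 48], [32, 0, 3], [21, 11, 43]]
208 [[14, -11, 48], [28, 0, 2], [16, 11, 42]]
216 [[9, -11, 50], [24, 0, 3], [11, 11, 43]]
224 [[3, -11, 49], [20, 0, 2], [6, 11, 42]]
232 [[-2, -12, 49], [16, 0, 2], [0, 12, 43]]
240 [[-7, -12, 48], [12, 0, 3], [-4, 12, 41]]
248 [[-13, -12, 49], [8, 0, 2], [-10, 12, 42]]
256 [[10, -8, -11], [3, 0, 3], [10, 8, -11]]
264 [[10, -8, -20], [-1, 0, 2], [10, 8, -19]]
272 [[10, -7, -27], [-6, 0, 3], [10, 8, -27]]
280 [[10, -7, -33], [-11, 0, 3], [10, 7, -34]]
288 [[9, -7, -37], [-15, 0, 3], [9, 7, -38]]
296 [[11, -6, -46], [-20, 0, 2], [11, 7, -46]]
304 [[10, -6, -50], [-25, 0, 3], [10, 6, -51]]
312 [[10, -6, -55], [-30, 0, 2], [10, 6, -55]]
320 [[7, -6, -55], [-35, 0, 2], [7, 6, -55]]
328 [[-2, -7, -49], [-42, 0, 3], [-2, 7, -48]]
[0.51018482 0.11226156 0.0489792 ] 0.008112461462040792
```

View pics/s5.png

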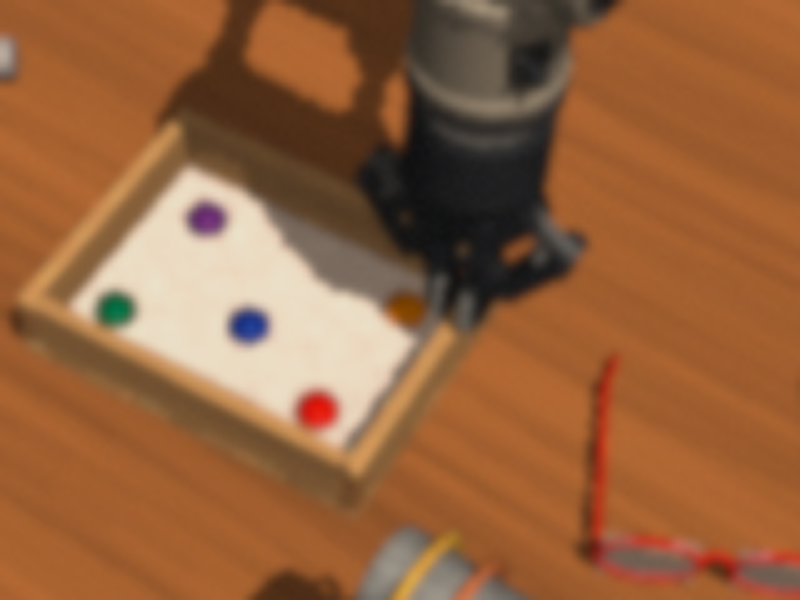

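The wrist depth shows the finger ends at tool z ≈ -8 mm, not +25 mm. The rim reads +3 mm, which matches the pose, so the fingers really closed above the rim. The stated tip length is about 33 mm off, so I go by the measurement. I descend 31 mm further, guarded, and confirm by the grip width.

```bash
sed -i 's/^G=.*/G=np.array([-.03,.1045,.018])   # fingertips measured 8 mm BEHIND the TCP/' h.py
python3 - <<'E'
from h import *
p,q=pose(0)
r.move_straight(p+[0,0,.05],q,speed=.15)
command_gripper(.04,60)
print("contact",r.move_straight(p,q,speed=.06,max_force=8))
command_gripper(.005,90); s=r.read_state(); print(s["time_s"],s["grip_width"],s["grip_force"],s["contact_force"].round(1),(s["eef_pos"]-p).round(4))
E
```

```text
contact False
12.6 0.008529394704367194 88.2707154750824 [-2.   1.3  5.5] [0.0002 0.0001 0.0006]
```

The wall is gripped, with the width near 10 mm and 88 N. I lift 3 mm and tip slowly about the far right corner.

Run:
```python
from h import *
def st(a):
    s=r.read_state(); print(a,round(s["time_s"],2),round(s["grip_width"],4),round(s["grip_force"]),s["contact_force"].round(1),s["torque"].round(2))
for a in (0,4,8,12,16,20,24,28):
    r.move_straight(*pose(a,.004),speed=.05)
    if a%12==0 or a==28: st(a)
r.hold(.7)
for n,b in (("top",(130,270,190,350)),("scene",(150,300,180,380))):
    im,d=optics.get_image(n); np.savez(n+"6.npz",im=im,d=d)
    if n=="scene": cv2.imwrite("pics/s6.png",cv2.resize(im[b[0]:b[1],b[2]:b[3],::-1],None,fx=4,fy=4,interpolation=cv2.INTER_CUBIC))
```

```text
0 12.85 0.0089 88 [-0.9 -0.  -4.3] [0.33 0.19 0.  ]
12 14.28 0.0086 88 [-0.4 -0.1 -3.8] [ 0.18  0.02 -0.02]
24 15.7 0.0088 88 [-0.9  0.4 -1.9] [ 0.04 -0.16 -0.03]
28 16.18 0.0082 88 [-0.6  1.  -2.7] [ 0.09 -0.27  0.03]
```

View pics/s6.png

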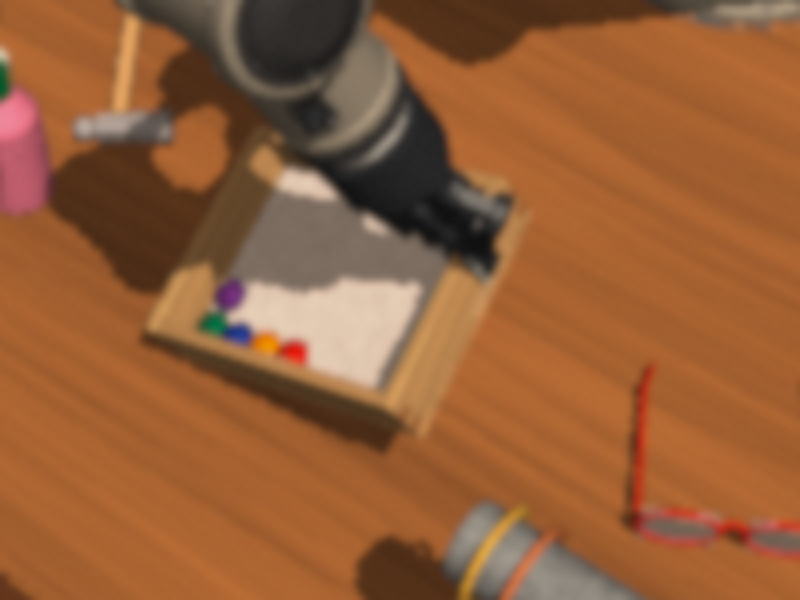

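All five stones are in the tray and have slid to the target corner, but four lie in a row along the far wall and red is at the end of it. I measure their distances to the corner and the corner's height.

```bash
cat >> h.py <<'E'
HUE={"red":(0,5),"amber":(11,19),"green":(65,90),"blue":(105,120),"purple":(128,165)}
def stones(deg,lift,n,im,ax=None):
    # cast rays onto the plane 5 mm above the tilted floor; report tray-frame xy distances from far_right_corner
    m=optics.camera_model(n); t=R.from_rotvec((AX if ax is None else ax)*np.radians(deg)); A=Tz*t
    o=C+Tz.apply(PIV+t.apply(-PIV))+[0,0,lift]
    cam=A.inv().apply(-m["R"].T@m["t"]-o)
    v,u=np.mgrid[:420,:560]; ray=np.stack([(u-m["K"][0,2])/m["K"][0,0],(v-m["K"][1,2])/m["K"][1,1],np.ones_like(u)],-1)@m["R"]
    ray=A.inv().apply(ray.reshape(-1,3)).reshape(420,560,3); k=(.011-cam[2])/ray[...,2]; L=cam+k[...,None]*ray
    hsv=cv2.cvtColor(im,cv2.COLOR_RGB2HSV); ins=(abs(L[...,0])<.078)&(abs(L[...,1])<.103)
    out={}
    for c,(a,b) in HUE.items():
        k=ins&(hsv[...,0]>=a)&(hsv[...,0]<=b)&(hsv[...,1]>(175 if c in("red","amber") else 90))
        if k.sum()>6: q=np.median(L[k],0)[:2]; e=np.abs(q-[.075,-.1]); out[c]=((e*1000).round().tolist(),int(np.hypot(*e)*1000),int(k.sum()))
    return out
E
python3 - <<'E'
from h import *
for n in("top","scene"):
    z=np.load(n+"6.npz"); print(n,stones(28,.004,n,z["im"]))
    P=world(n,z["d"]); c=C+Tz.apply(PIV); dd=np.linalg.norm(P[...,:2]-c[:2],axis=-1)
z=np.load("top6.npz"); cv2.imwrite("pics/t6.png",cv2.resize(z["im"][140:260,200:360,::-1],None,fx=5,fy=5,interpolation=cv2.INTER_CUBIC))
E
```

```text
top {'purple': ([46.0, 13.0], 47, 23)}
scene {'red': ([16.0, 93.0], 94, 19), 'amber': ([15.0, 68.0], 69, 30), 'green': ([19.0, 17.0], 25, 18), 'blue': ([17.0, 40.0], 43, 15), 'purple': ([42.0, 15.0], 44, 29)}
```

View pics/t6.png

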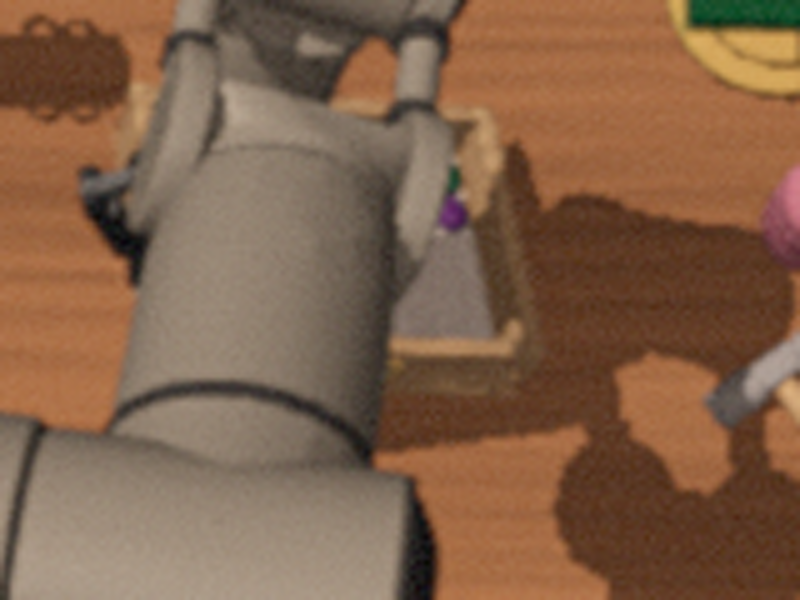

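The stones are packed tight in an L, and red is 93 mm from the corner. I'll swing the tilt direction toward the right wall and back to break the row and bunch them closer, monitoring as I go.

```bash
cat >> h.py <<'E'
def pose2(deg,phi,clear=.004):
    f=np.radians(phi); ax=np.cross([0,0,1],[np.cos(f),np.sin(f),0]); t=R.from_rotvec(ax*np.radians(deg))
    cs=np.array([[.085,-.11,0],[-.085,-.11,0],[.085,.11,0]]); lift=clear-(t.apply(cs-PIV)[:,2]).min()
    p=C+Tz.apply(PIV+t.apply(G-PIV))+[0,0,lift]
    return p,(Tz*t*DOWN).as_quat(),lift,ax
E
python3 - <<'E'
from h import *
def go(deg,phi):
    p,q,l,ax=pose2(deg,phi); r.move_straight(p,q,speed=.06)
    im,_=optics.get_image("scene"); o=stones(deg,l,"scene",im,ax); s=r.read_state()
    print(deg,phi,round(s["time_s"],2),"lift",round(l,3),round(s["grip_width"],4),{k:v[0] for k,v in o.items()}); return o
for ph in (-45,-70,-90,-100): assert r.solve_ik(*pose2(26,ph)[:2]) is not None
for ph in (-58,-70,-80,-90,-96):
    o=go(26,ph)
    if max(v[0][1] for v in o.values())<70: break
E
```

```text
26 -58 17.32 lift 0.004 0.0084 {'amber': [18.0, 66.0], 'green': [23.0, 17.0], 'purple': [42.0, 15.0]}
```

Run:
```python
from h import *
def go(deg,phi):
    p,q,l,ax=pose2(deg,phi); r.move_straight(p,q,speed=.08)
    im,_=optics.get_image("scene"); o=stones(deg,l,"scene",im,ax); s=r.read_state()
    print(deg,phi,round(s["time_s"],2),"lift",round(l,3),round(s["grip_width"],4),{k:v[0] for k,v in o.items()}); return im
ims=[go(26,ph)[165:275,190:350,::-1] for ph in (-75,-90,-98)]
cv2.imwrite("pics/seq.png",cv2.resize(np.vstack([np.hstack([ims[0],ims[1]]),np.hstack([ims[2],ims[2]*0])]),None,fx=2.5,fy=2.5,interpolation=cv2.INTER_CUBIC))
```

```text
26 -75 17.66 lift 0.004 0.0087 {'purple': [42.0, 16.0]}
26 -90 18.02 lift 0.004 0.0085 {'purple': [43.0, 17.0]}
26 -98 18.32 lift 0.014 0.0084 {'purple': [46.0, 15.0]}
```

View pics/seq.png

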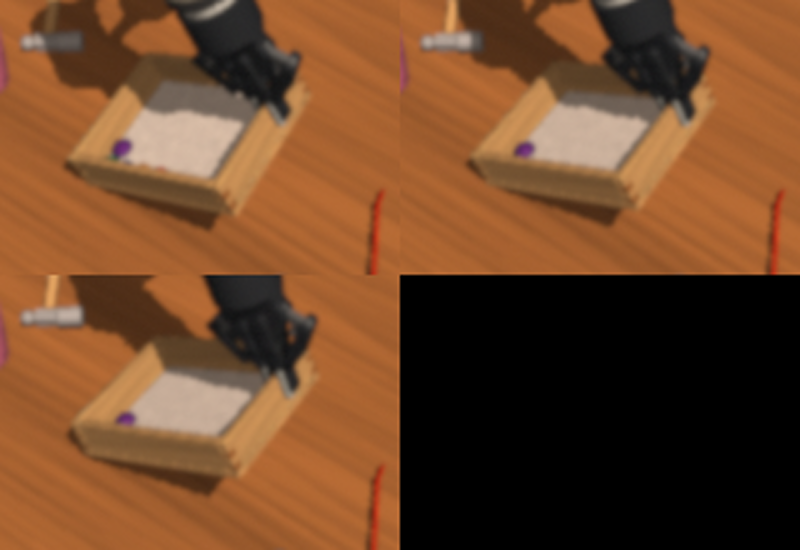

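The seq picture shows purple still at (120,150) by the right wall and the other four hidden behind the far wall. The swing changed nothing, and going further would lift the corner too much. I go back to the diagonal tilt, verify by numbers and hand in.

Run:
```python
from h import *
for ph in (-85,-70,-57,-45):
    p,q,l,ax=pose2(28,ph,.003); r.move_straight(p,q,speed=.08)
r.hold(1.0)
im,d=optics.get_image("scene"); a=stones(28,l,"scene",im,ax); r.hold(.8); im2,_=optics.get_image("scene"); b=stones(28,l,"scene",im2,ax)
s=r.read_state(); print(s["time_s"],s["grip_width"],s["grip_force"],s["contact_force"].round(1)); print(a); print(b)
# far-right rim corner height from depth vs. prediction
P=world("scene",d); t=R.from_rotvec(ax*np.radians(28)); A=Tz*t; o=C+Tz.apply(PIV+t.apply(-PIV))+[0,0,l]
L=A.inv().apply((P-o).reshape(-1,3)).reshape(P.shape)
k=(abs(L[...,0])<.088)&(abs(L[...,1])<.113)&(L[...,2]>.036)&(L[...,2]<.056)&(L[...,1]<.02)
q=L[k]; print("rim in tray frame z",np.median(q[:,2]),q.min(0),q.max(0))
cr=q[(q[:,0]>.06)&(q[:,1]<-.09)]; print("corner rim z",np.median(cr[:,2]) if len(cr) else None)
z0=np.load("scene0.npz")["im"]; df=(np.abs(z0.astype(int)-im).max(-1)>60)
for nm,(u0,u1,v0,v1) in dict(spec=(330,392,238,292),pliers=(392,445,235,272),pot=(378,455,315,372),hammer=(198,228,165,190)).items(): print(nm,df[v0:v1,u0:u1].mean().round(3))
```

```text
21.3417 0.008418725116627432 88.03011059761047 [-0.3 -0.2 -4. ]
{'red': ([16.0, 92.0], 93, 20), 'amber': ([14.0, 68.0], 69, 32), 'green': ([18.0, 17.0], 24, 18), 'blue': ([17.0, 39.0], 42, 14), 'purple': ([41.0, 15.0], 44, 31)}
{'red': ([17.0, 92.0], 93, 19), 'amber': ([15.0, 68.0], 69, 30), 'green': ([18.0, 16.0], 24, 17), 'blue': ([17.0, 39.0], 42, 14), 'purple': ([42.0, 15.0], 44, 30)}
rim in tray frame z 0.04281869302026181 [-0.08436687 -0.11296384  0.0360618 ] [0.0854699  0.0187366  0.04834999]
corner rim z 0.04185251300946615
spec 0.0
pliers 0.0
pot 0.0
hammer 0.237
```

The stones are at rest (the two looks agree), and the tray's weight is on the gripper. The hammer head is at (211,181), against (211,182) at the start, so that difference is only shadow. Handing in.

```bash
python3 -c "
from workcell import r
print(r.finish_job())"
```

```text
the job is handed in; nothing more can be done
None
```

I handed the job in at about 21 s with the tray gripped by its left wall and tilted 28°: all five stones are at rest in the far right corner by the lamp, in an L along its two walls (red farthest, 93 mm out), that corner was set about 3 mm above the bench (it rose to about 14 mm briefly while I tried to bunch the stones tighter), nothing spilled, and I saw nothing else moved.

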